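Load a fuse cartridge and clamp it home

TASK

Stand the white fuse cartridge upright in the pocket of the black fuse holder, copper end down, and let go of it while the clamp is still open. Then swing the orange-handled clamp over and press it down until the cartridge is driven fully home: feel for the dead stop and press firmly against it for a moment, about 15 N, without forcing it, then leave the clamp shut by itself. Leave the jar, the orange plug and the screwdriver alone.

Things in the scene. Friction and masses are not known exactly. Their poses are not given: they have to be found in the camera images.
- cartridge_mid (a point): Loose white ceramic fuse cartridge with steel bands and a copper foot: upright block 30 (its x) by 44 (its y) by 70 mm (z), 0.12 to 0.19 kg, standing on the bench foot down. The lowest 6 mm (foot) are 2.5 mm narrower on every side. This point is its centre, 35 mm above its underside. It fits the pocket either way round. The clamp presses on its top.
- holder: Fixed black fuse holder, base 190 (x) by 140 (y) by 12 mm. Origin on the bench under the pocket's centre; z up; +x points to the clamp's hinge, on the side away from the robot. At the pocket's bottom a brass plate on a spring (3 N at first, 0.5 N more per mm) carries the cartridge and yields until the cartridge meets rigid ledges: fully home.
- pocket (a point): Centre of the mouth of the holder's pocket, 60 mm above the bench, axes as the holder: a well 33 (x) by 47 (y) mm in a grey block 66 by 88 mm, with a 3 mm chamfer. Set down in it, the cartridge stands 30 mm deep on the sprung plate; the clamp drives it 4 to 14 mm deeper onto the ledges, whose height differs from holder to holder and is not measured.
- clamp_hinge (a point): Middle of the clamp's hinge axis (along the holder's y), 55 mm from the pocket's centre towards the holder's +x, 98 mm above the bench. The hinge is stiff (0.9 N m): the clamp stays where it is left, also against the spring, and takes 7 N at the handle to swing, 8 to 10 N just before the cartridge is home, then stops dead.
- clamp (a joint): Clamp angle, rad: at 0 its 26 mm wide steel arm lies level from the hinge towards the holder's -x, over the pocket; grows as it opens up and over to +x (1.57 upright, end 2.25). Starts at 1.85 to 2.15. A rubber nose under the arm, 55 mm from the hinge, bears on the cartridge. Cartridge home: between 0.01 and 0.21, differing with the ledges.
- handle (a point): Middle of the clamp's orange handle: a round cross bar, 16 mm in diameter and 80 mm long, parallel to the hinge axis at the arm's free end, 125 mm from the hinge along the arm and 5 mm to its upper (outer) side. Push it from any side. At the dead stop a press of about 15 N seats the cartridge; more than 22 N overloads it.
- jar: Loose amber jar with a black lid, 48 mm in diameter, 60 mm high; origin at its underside. Leave alone.
- plug: Loose orange plug with a black top, 44 by 34 by 48 mm high; origin at its underside. Leave alone.
- driver: Loose screwdriver with a grey handle lying on the bench, along its x. Leave alone.
Not all that is in view belongs to the job. Of the things that look like the holder, the largest one is meant.

How it is judged:
By the outcome, as a careful person would: the job done as asked, in the order asked, and still so for the second after the job is handed in, with the robot touching nothing.
It also fails if it takes over 72 s, if anything falls off the work surface, if the arm or the gripper's body presses on something with over 40 N, if the wrist force passes 120 N, or if a joint passes its speed limit or range.

ROBOT

A 6-joint arm with a two-finger parallel gripper is mounted at the origin on the work surface. World frame = base frame: x ahead of the robot, y to its left, z up, the work surface at z = 0. Lengths are in m, angles in rad, forces in N, time in s.
With the tool pointing down it reaches from about 0.4 to 0.825 m from the base axis. Payload 7 kg.
Tool frame: the origin (TCP) lies at the very end of the fingers, on their centre line; the grasp point (between the pads) lies 19 mm behind it (tcp_to_grasp is the distance from the TCP to the grasp point, in m); x points along the fingers, z is the direction in which the jaws open and shut, and the axes are right-handed (so a half turn about x gives the same grasp; the last joint's range is limited). The gripper opens to 88 mm and grips with 3 to 60 N. Pads are 19 mm wide; open, the fingers measure 130 mm over their backs; the gripper's body (78 mm by 193 mm) begins 47 mm behind the grasp point.
Start: joints at [1.397, 0.359, 0.012, 0, -1.224, -0.288], TCP at [0.301, 0.604, 0.227] pointing down, gripper open.
Joint ranges: [-3.07, 3.07], [-1.43, 2.12], [-1.02, 1.25], [-3.03, 1.67], [-3.05, -0], [-3.03, 3.03]. Speed limits (rad/s): [2.39, 2.39, 3.01, 3.14, 3.14, 3.14].

INTERFACE

Orientations are given as [roll, pitch, yaw] about the fixed x, y, z axes, in that order (R = Rz(yaw) Ry(pitch) Rx(roll)).
In Python, from station import get_state, grab_frame, job_done, tcp_to_grasp gives the robot as it stands. The module is installed in compiled form; this text tells all that it offers.
- The arm moves only by the shell command python3 -m crank 'ROWS' [FORCE]. ROWS is JSON, a list of rows, each a list of 7 numbers: the shift along the tool's x, y, z in m, then the turn, a rotation vector about the tool's x, y, z in rad, then the opening, from 0 (shut) to 1 (fully open). In form: [[x, y, z, wx, wy, wz, fingers], ...]. A call has 1 to 10 rows; each row is the pose to reach, as a shift and turn from the pose commanded when the call began, along the tool's axes at that moment; what a row does not reach only later rows make up. A row lasts 1/8 s, in which the tool goes at most 62.5 mm and 10.7 degrees, less where a joint would pass 70% of its speed; a pose out of reach is approached as far as the arm can. A call with a gripper value outside its range is refused whole. The fingers move at their own pace and stop on an object; FORCE is the grip in N (left out, the last holds). Time passes only in rows, so rows that repeat a pose let the fingers close. It gives the time, the measured TCP pose, the force and the opening at its end, in the units of the state.
- get_state(): the state, without advancing time (a new reading comes with each control period).
- grab_frame(name): name is "scene" or "top"; returns a dict with "pixels" (480x640x3 uint8, red, green, blue), "vfov" (degrees; the focal length in pixels is half the picture's height over the tangent of half this angle, whatever the lens; pixels are square), "cx", "cy" (the principal point, pixels), "k1" (the pictures are not rectified: a ray, as slopes to the right and down, at radius r is drawn at 1 + k1 r^2 times it, then the intrinsics apply), "extrinsics" (4x4, takes a point from world to camera coordinates). Camera axes: x right, y up, looking along -z (the intrinsics and any distortion apply to the point x, -y, -z); pixel columns grow to the right and rows downward; lengths in m; the calibration is good to about 2 mm. A picture is of the moment at which its call begins. There is no depth.
- job_done(): hands the job in, once; it reports no verdict.
The state is a dict: "t": time; "q": joint angles; "qd": joint speeds; "joint_efforts": joint torques, N m; "eef_pos": TCP position; "ee_rot": TCP orientation; "force": force on the tool from outside, world axes, zero at the start; "moment": the same for the moment, N m; "width": finger opening in m.
Only numpy, scipy, OpenCV 4.12 (cv2) and the standard library are available. Lean on these libraries where they do the work, as an engineer would, in place of code of your own. Each camera call takes 0.05 s, during which the arm holds its last target.

## Working session

There is one attempt and no reset: what is moved stays moved. The work goes in short steps, Python scripts to look and compute and a shell command to move; the robot and the scene stay as the last step left them, time stands still between calls to the robot, and variables do not carry over. Pictures are saved under pics/ and viewed, and the job is handed in when it is done.

```bash
mkdir -p pics; ls
python3 - <<'E'
from station import *
import cv2
print(get_state(), tcp_to_grasp)
for n in ("scene","top"):
    f=grab_frame(n); cv2.imwrite(f"pics/{n}0.png",f["pixels"][:,:,::-1])
    print(n,f["vfov"],f["cx"],f["cy"],f["k1"],f["extrinsics"])
E
```

```text
pics
{'t': 0.0, 'q': array([ 1.39707525e+00,  3.59381398e-01,  1.10650799e-02, -3.62779433e-04,
       -1.22408116e+00, -2.88094654e-01]), 'qd': array([ 0.00110535, -0.00025567,  0.00171228,  0.00051182, -0.00029092,
        0.00112028]), 'joint_efforts': array([ 4.02722644e-04, -5.82715666e+01,  2.93050128e+01,  6.99698657e+00,
        6.86248895e-03, -1.65653405e-04]), 'eef_pos': array([0.30056915, 0.60384692, 0.22562666]), 'ee_rot': array([ 0.07826452,  1.56915924, -1.95447109]), 'force': array([-1.19619444,  0.45630254, -0.13768557]), 'moment': array([-0.06611372, -0.00431528,  0.0216671 ]), 'width': 0.08730496621087322} 0.0188
scene 51.60011483710055 319.9902098411042 242.4734437849074 -0.10145777234342761 [[ 0.12822816  0.99174306 -0.00180171  0.03930141]
 [-0.70658406  0.0926328   0.70153983  0.28861479]
 [ 0.69591415 -0.0886841   0.71262797 -1.29225369]
 [ 0.          0.          0.          1.        ]]
top 42.123505929172936 318.32571003418826 238.69197319278183 -0.05098743322073691 [[ 0.02081509 -0.99967221  0.01490673 -0.12165036]
 [ 0.98659147  0.02295225  0.16158733 -0.48689869]
 [-0.16187651  0.0113434   0.98674582 -1.3496117 ]
 [ 0.          0.          0.          1.        ]]
```

View pics/scene0.png

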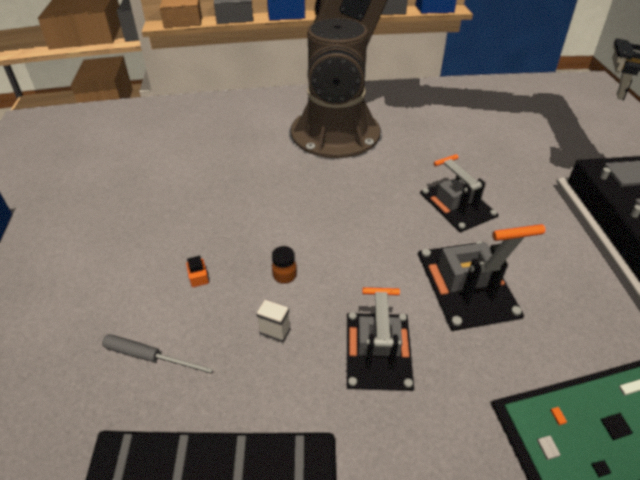

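View pics/top0.png

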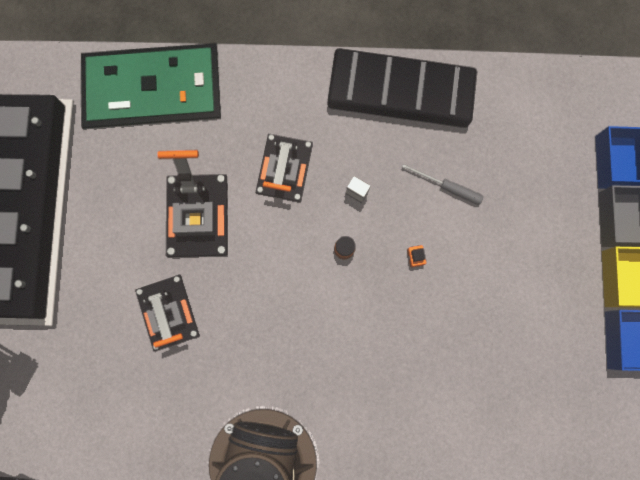

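The top view shows the large holder near (197,215), with its clamp open toward (178,154). The cartridge is at (357,190), the jar at (345,247), the plug at (418,256) and the driver at (440,185). I'll zoom in for precise corners.

```bash
cat > h.py <<'E'
import numpy as np, cv2
from station import *
from scipy.spatial.transform import Rotation as Rn
def cam(f):
    fl=240/np.tan(np.radians(f["vfov"]/2)); return fl
def proj(f,P):
    P=np.atleast_2d(P); E=f["extrinsics"]; c=P@E[:3,:3].T+E[:3,3]
    s=np.c_[c[:,0]/-c[:,2], -c[:,1]/-c[:,2]]
    r2=(s**2).sum(1,keepdims=True); s=s*(1+f["k1"]*r2)
    return s*cam(f)+[f["cx"],f["cy"]]
def ray(f,uv):
    fl=cam(f); d=(np.array(uv,float)-[f["cx"],f["cy"]])/fl; s=d.copy()
    for _ in range(20): s=d/(1+f["k1"]*(s@s))
    E=f["extrinsics"]; R=E[:3,:3]; o=-R.T@E[:3,3]
    return o, R.T@np.array([s[0],-s[1],-1])
def atz(f,uv,z):
    o,d=ray(f,uv); return o+d*(z-o[2])/d[2]
def crop(f,name,u0,v0,w,h,s):
    im=f["pixels"][v0:v0+h,u0:u0+w,::-1]
    cv2.imwrite(name,cv2.resize(im,None,fx=s,fy=s,interpolation=cv2.INTER_CUBIC))
E
python3 - <<'E'
from h import *
a=grab_frame("top"); b=grab_frame("scene")
crop(a,"pics/t_h.png",147,140,100,130,4.5)
crop(a,"pics/t_c.png",330,165,60,50,10)
crop(b,"pics/s_h.png",410,215,140,120,5)
crop(b,"pics/s_c.png",245,290,60,60,9)
E
```

```text
(no output)
```

View pics/t_h.png

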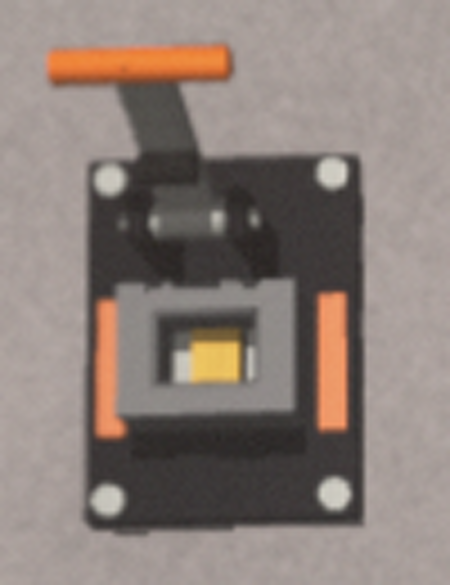

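View pics/t_c.png

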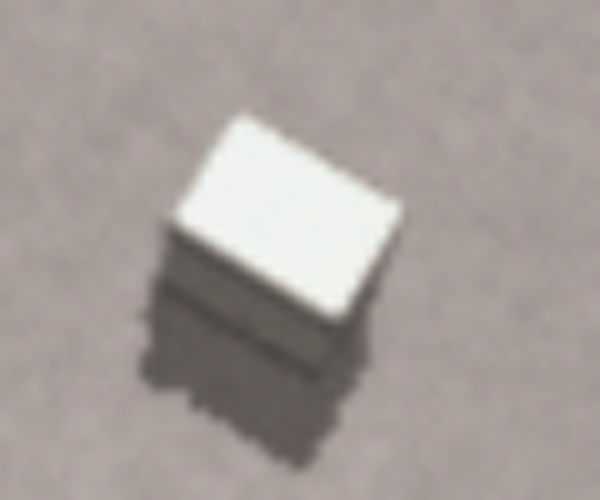

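View pics/s_h.png

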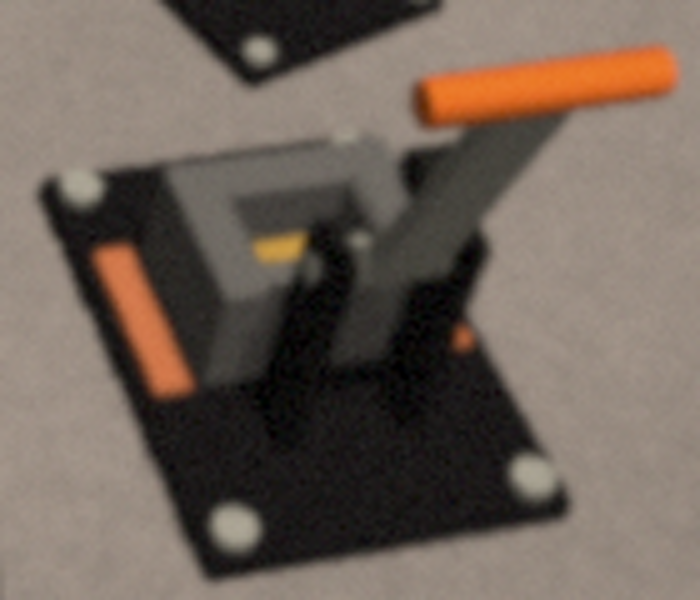

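View pics/s_c.png

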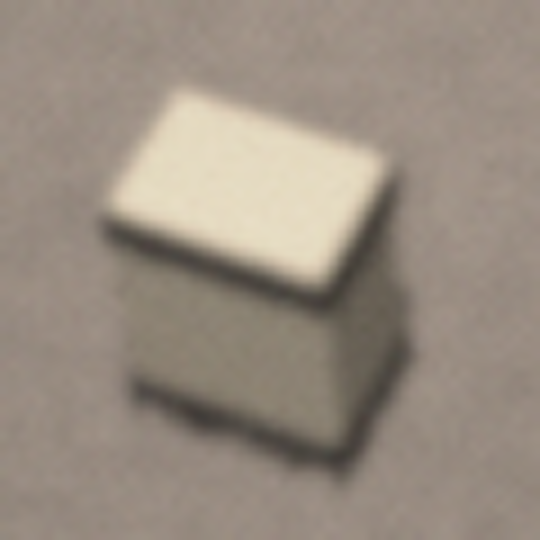

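```bash
cat > fit.py <<'E'
from h import *
from scipy.optimize import least_squares
a=grab_frame("top"); b=grab_frame("scene")
def un(p,u0,v0,s): return (np.array(p,float)+.5)/s-.5+[u0,v0]
def T(p,loc):
    c,s=np.cos(p[2]),np.sin(p[2]); L=np.array(loc,float)
    return np.c_[p[0]+c*L[:,0]-s*L[:,1],p[1]+s*L[:,0]+c*L[:,1],L[:,2]]
def solve(obs,p0):
    def r(p): return np.concatenate([(proj(f,T(p,l))-uv).ravel() for f,uv,l in obs])
    s=least_squares(r,p0,loss='soft_l1'); return s.x,r(s.x).reshape(-1,2)
ct=un([(243,112),(402,208),(340,320),(174,215)],330,165,10)
cs=un([(180,88),(392,158),(322,292),(105,212)],245,290,9)
for i in range(4): print(atz(a,ct[i],.07),atz(b,cs[i],.07))
P=np.array([atz(a,u,.07) for u in ct]); print("edges",[np.linalg.norm(P[i]-P[i-1]) for i in range(4)])
ht=un([(117,283),(296,281),(296,411),(117,416)],147,140,4.5)
bt=un([(90,158),(358,155),(360,523),(87,523)],147,140,4.5)
hs=un([(163,168),(375,140),(230,300)],410,215,5)
bs=un([(42,190),(208,578),(568,510)],410,215,5)
print([atz(a,u,.06).round(4) for u in ht]);print([atz(a,u,.012).round(4) for u in bt])
print([atz(b,u,.06).round(4) for u in hs]);print([atz(b,u,.012).round(4) for u in bs])
E
python3 fit.py
```

```text
[ 0.62820223 -0.18655652  0.07      ] [ 0.58369198 -0.20728502  0.07      ]
[ 0.6071433  -0.22210537  0.07      ] [ 0.60461069 -0.17000827  0.07      ]
[ 0.58132985 -0.20854953  0.07      ] [ 0.63247789 -0.18477997  0.07      ]
[ 0.604274  -0.1715126  0.07     ] [ 0.61015007 -0.22214061  0.07      ]
edges [np.float64(0.028264461117160102), np.float64(0.04131827243681681), np.float64(0.02915638256096539), np.float64(0.04356797710270184)]
[array([0.5601, 0.2143, 0.06  ]), array([0.5631, 0.126 , 0.06  ]), array([0.4981, 0.1228, 0.06  ]), array([0.4936, 0.2103, 0.06  ])]
[array([0.636 , 0.2432, 0.012 ]), array([0.6408, 0.1052, 0.012 ]), array([0.45  , 0.0956, 0.012 ]), array([0.4468, 0.2331, 0.012 ])]
[array([0.4993, 0.124 , 0.06  ]), array([0.4957, 0.2085, 0.06  ]), array([0.565 , 0.1284, 0.06  ])]
[array([0.461 , 0.0949, 0.012 ]), array([0.6469, 0.1037, 0.012 ]), array([0.6377, 0.2407, 0.012 ])]
```

```bash
cat >> fit.py <<'E'
print("----")
x,y=.015,.022
# top order: (.628,-.187)=+x+y ; (.607,-.222)=+x-y ; (.581,-.2085)=-x-y ; (.604,-.1715)=-x+y
lt=[(x,y,.07),(x,-y,.07),(-x,-y,.07),(-x,y,.07)]
ls=[(-x,-y,.07),(-x,y,.07),(x,y,.07),(x,-y,.07)]
for o in ([(a,ct,lt)],[(b,cs,ls)],[(a,ct,lt),(b,cs,ls)]):
    p,r=solve(o,[.605,-.197,-.53]); print("cart",p,np.abs(r).max())
x,y=.033,.044
lt=[(x,y,.06),(x,-y,.06),(-x,-y,.06),(-x,y,.06)]
ls=[(-x,-y,.06),(-x,y,.06),(x,-y,.06)]
for o in ([(a,ht,lt)],[(b,hs,ls)],[(a,ht,lt),(b,hs,ls)]):
    p,r=solve(o,[.529,.168,.04]); print("pocket",p,np.abs(r).max())
th=un([(48,67),(230,62)],147,140,4.5); sh=un([(430,102),(668,68)],410,215,5)
def hl(p,al,off=.005):
    xx=.055-.125*np.cos(al)+off*np.sin(al); z=.098+.125*np.sin(al)+off*np.cos(al)
    return T(p,[(xx,.04,z),(xx,-.04,z)])
for al in np.arange(1.8,2.2,.05):
    h=hl(p,al); print(al.round(2),h.mean(0).round(4),(proj(a,h)-th).round(1).tolist(),(proj(b,h[::-1])-sh).round(1).tolist())
E
python3 fit.py | sed -n '/----/,$p'
```

```text
----
cart [ 0.60527744 -0.19725532 -0.53813085] 0.7770276885137264
cart [ 0.60775415 -0.19606194 -0.52110234] 0.49998082381404174
cart [ 0.60663364 -0.19643598 -0.52685073] 1.0896596637965672
pocket [0.52874059 0.1683528  0.04722089] 0.286189379313015
pocket [0.52965878 0.16928711 0.07045185] 0.8901408898102261
pocket [0.5292974  0.16874894 0.05766507] 0.929691177399377
1.8 [0.6174 0.1738 0.2186] [[0.1, 3.4], [-0.1, 3.2]] [[-3.9, -3.8], [-2.8, -3.9]]
1.85 [0.6234 0.1742 0.2168] [[0.3, 0.8], [0.1, 0.5]] [[-2.5, -0.1], [-1.3, -0.3]]
1.9 [0.6293 0.1745 0.2147] [[0.6, -1.7], [0.3, -2.0]] [[-1.1, 3.7], [0.2, 3.5]]
1.95 [0.635  0.1749 0.2123] [[0.9, -4.2], [0.5, -4.4]] [[0.1, 7.7], [1.5, 7.3]]
2.0 [0.6407 0.1752 0.2096] [[1.3, -6.5], [0.7, -6.7]] [[1.3, 11.7], [2.8, 11.2]]
2.05 [0.6462 0.1755 0.2066] [[1.6, -8.6], [0.9, -8.9]] [[2.4, 15.9], [4.0, 15.2]]
2.1 [0.6515 0.1758 0.2034] [[2.0, -10.7], [1.2, -10.9]] [[3.4, 20.1], [5.1, 19.3]]
2.15 [0.6567 0.1761 0.1999] [[2.5, -12.6], [1.5, -12.9]] [[4.3, 24.3], [6.0, 23.5]]
2.2 [0.6617 0.1764 0.1961] [[2.9, -14.4], [1.8, -14.6]] [[5.1, 28.6], [6.8, 27.7]]
```

```bash
cat >> h.py <<'E'
def goto(pos,yz,s=None):
    """pos target TCP, yz = world heading of tool z (mod pi); prints shift/turn in tool axes"""
    s=s or get_state(); R=Rn.from_euler('xyz',s["ee_rot"]).as_matrix(); p=s["eef_pos"]
    best=None
    for k in (0,np.pi):
        z=np.array([np.cos(yz+k),np.sin(yz+k),0]); x=np.array([0,0,-1.]); y=np.cross(z,x)
        w=Rn.from_matrix(R.T@np.c_[x,y,z]).as_rotvec()
        if best is None or np.linalg.norm(w)<np.linalg.norm(best): best=w
    print("t",s["t"],"pos",p.round(4),"q",s["q"].round(3),"F",s["force"].round(2),"w",round(s["width"],4))
    print("axes x,y,z:",R.round(3).T.tolist())
    print("shift",(R.T@(np.array(pos)-p)).round(4),"turn",best.round(4))
E
python3 - <<'E'
from h import *
goto([.6065,-.1965,.15],-.53+np.pi/2)
goto([.6065,-.1965,.036],-.53+np.pi/2)
E
```

```text
t 0.4 pos [0.3007 0.6042 0.2264] q [ 1.397  0.359  0.012 -0.    -1.224 -0.288] F [ 0.24 -0.18  0.01] w 0.0873
axes x,y,z: [[-0.0, -0.0, -1.0], [0.895, -0.446, 0.0], [-0.446, -0.895, 0.0]]
shift [0.0766 0.6305 0.5806] turn [ 0.0682  0.0003 -0.    ]
t 0.4 pos [0.3007 0.6042 0.2264] q [ 1.397  0.359  0.012 -0.    -1.224 -0.288] F [ 0.24 -0.18  0.01] w 0.0873
axes x,y,z: [[-0.0, -0.0, -1.0], [0.895, -0.446, 0.0], [-0.446, -0.895, 0.0]]
shift [0.1906 0.6305 0.5805] turn [ 0.0682  0.0003 -0.    ]
```

```bash
python3 -m crank '[[0,0.044,0.04,0.005,0,0,1],[0,0.088,0.081,0.01,0,0,1],[0,0.132,0.122,0.02,0,0,1],[0,0.176,0.162,0.03,0,0,1],[0,0.22,0.203,0.04,0,0,1],[0,0.264,0.243,0.05,0,0,1],[0,0.308,0.284,0.06,0,0,1],[0,0.352,0.324,0.068,0,0,1],[0,0.396,0.365,0.068,0,0,1],[0,0.44,0.405,0.068,0,0,1]]' 20
python3 - <<'E'
from h import *
goto([.6065,-.1965,.12],-.53+np.pi/2)
E
```

```text
t: 1.65
eef_pos: [0.5147, 0.0438, 0.2271]
ee_rot: [2.49, 1.57, 0.39]
force: [1.4, 0.4, -1.0]
width: 0.0875
t 1.65 pos [0.5147 0.0438 0.2271] q [ 0.465  0.096 -0.333  0.    -1.141  0.576] F [ 1.4   0.39 -1.01] w 0.0875
axes x,y,z: [[0.001, 0.0, -1.0], [0.863, -0.505, 0.001], [-0.505, -0.863, -0.001]]
shift [0.1071 0.2005 0.1611] turn [ 0.0005 -0.0009 -0.0007]
```

```bash
python3 -m crank '[[0,0.042,0.034,0,0,0,1],[0,0.084,0.067,0,0,0,1],[0.03,0.126,0.1,0,0,0,1],[0.06,0.168,0.134,0,0,0,1],[0.09,0.2,0.161,0,0,0,1],[0.107,0.2,0.161,0,0,0,1],[0.107,0.2,0.161,0,0,0,1]]'
python3 - <<'E'
from h import *
goto([.6065,-.1965,.036],-.53+np.pi/2)
a=grab_frame("top");b=grab_frame("scene"); crop(a,"pics/t1.png",290,130,140,150,4);crop(b,"pics/s1.png",200,210,160,150,4)
print(atz(a,(345,243),.06))
E
```

```text
t: 2.52
eef_pos: [0.6043, -0.1944, 0.118]
ee_rot: [-1.129, 1.568, 3.053]
force: [-0.5, -0.7, 0.4]
width: 0.088
t 2.525 pos [ 0.6043 -0.1944  0.118 ] q [-0.004  0.38  -0.218 -0.    -0.975  1.045] F [-0.45 -0.67  0.4 ] w 0.088
axes x,y,z: [[-0.003, 0.0, -1.0], [0.862, -0.506, -0.003], [-0.506, -0.862, 0.001]]
shift [0.082  0.0032 0.0006] turn [-0.0006  0.0014  0.0029]
[ 0.47803422 -0.1694922   0.06      ]
```

View pics/s1.png

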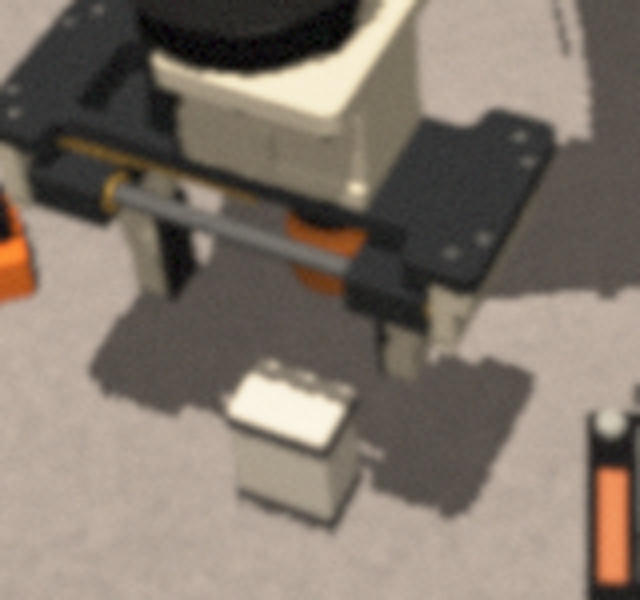

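The fingers straddle the cartridge at crop (290,410) and the jar stays clear. I'll descend.

```bash
python3 -m crank '[[0.02,0.001,0,0,0,0,1],[0.04,0.001,0,0,0,0,1],[0.04,0.001,0,0,0,0,1],[0.04,0.001,0,0,0,0,1]]'
python3 - <<'E'
from h import *
goto([.6065,-.1965,.036],-.53+np.pi/2)
a=grab_frame("top");b=grab_frame("scene"); crop(b,"pics/s2.png",220,230,130,130,5)
E
```

```text
t: 3.12
eef_pos: [0.6073, -0.1943, 0.0814]
ee_rot: [1.929, 1.568, -0.171]
force: [-0.4, -0.0, 0.6]
width: 0.0879
t 3.125 pos [ 0.6073 -0.1943  0.0814] q [-4.000e-03  4.190e-01 -2.540e-01  1.000e-03 -8.950e-01  1.046e+00] F [-0.43 -0.04  0.65] w 0.0879
axes x,y,z: [[0.002, -0.0, -1.0], [0.864, -0.504, 0.002], [-0.504, -0.864, -0.001]]
shift [0.0454 0.0003 0.0023] turn [ 0.0015 -0.0009 -0.0023]
```

View pics/s2.png

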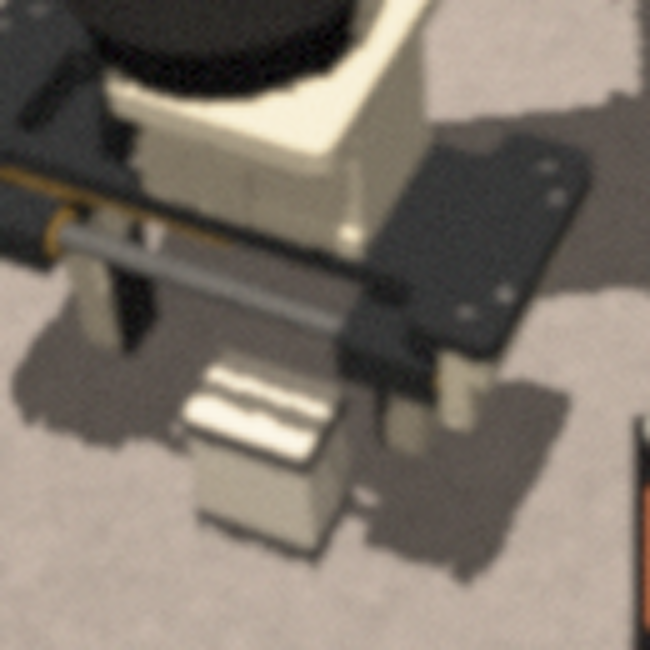

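```bash
python3 -m crank '[[0.02,0,0.001,0,0,0,1],[0.044,0,0.002,0,0,0,1],[0.044,0,0.002,0,0,0,1],[0.044,0,0.002,0,0,0,0.3],[0.044,0,0.002,0,0,0,0.3],[0.044,0,0.002,0,0,0,0.3],[0.044,0,0.002,0,0,0,0.3],[0.044,0,0.002,0,0,0,0.3],[0.044,0,0.002,0,0,0,0.3]]' 25
python3 - <<'E'
from h import *
goto([.6065,-.1965,.036],-.53+np.pi/2)
a=grab_frame("top");b=grab_frame("scene"); crop(b,"pics/s3.png",220,230,130,130,5)
E
```

```text
t: 4.35
eef_pos: [0.6054, -0.1966, 0.0358]
ee_rot: [1.84, 1.571, -0.26]
force: [-0.1, 0.9, 0.5]
width: 0.044
t 4.35 pos [ 0.6054 -0.1966  0.0358] q [-0.008  0.47  -0.295  0.    -0.805  1.049] F [-0.14  0.9   0.54] w 0.044
axes x,y,z: [[0.0, -0.0, -1.0], [0.863, -0.505, 0.0], [-0.505, -0.863, -0.0]]
shift [-0.0002  0.0009 -0.0006] turn [ 0.0003 -0.0001 -0.0002]
```

View pics/s3.png

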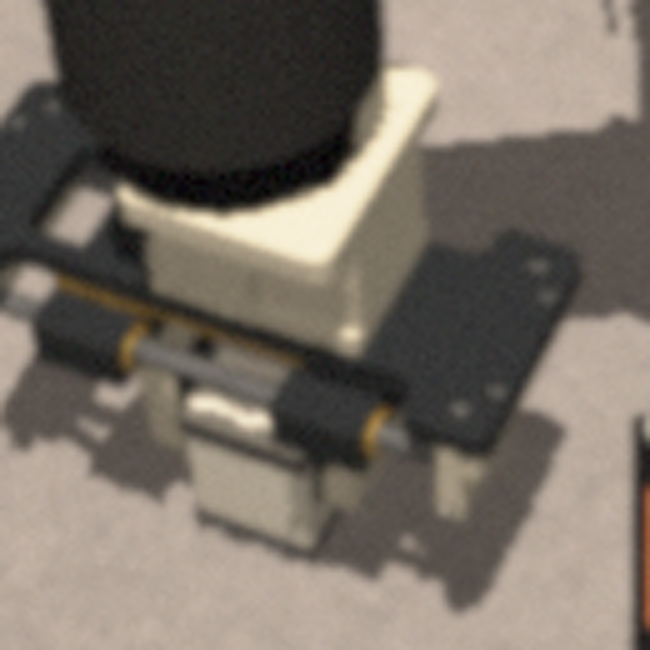

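Gripped at 44 mm, so I'll lift it.

```bash
python3 -m crank '[[-0.04,0,0,0,0,0,0.3],[-0.09,0,0,0,0,0,0.3],[-0.14,0,0,0,0,0,0.3],[-0.165,0,0,0,0,0,0.3],[-0.165,0,0,0,0,0,0.3],[-0.165,0,0,0,0,0,0.3]]'
python3 - <<'E'
from h import *
goto([.529,.1685,.20],.05+np.pi/2)
E
```

```text
t: 5.2
eef_pos: [0.6044, -0.1963, 0.1991]
ee_rot: [-1.367, 1.569, 2.815]
force: [-1.2, -1.0, -1.7]
width: 0.044
t 5.2 pos [ 0.6044 -0.1963  0.1991] q [-8.000e-03  3.140e-01 -1.180e-01 -1.000e-03 -1.142e+00  1.049e+00] F [-1.17 -0.97 -1.73] w 0.044
axes x,y,z: [[-0.002, 0.001, -1.0], [0.863, -0.506, -0.002], [-0.506, -0.863, 0.0]]
shift [-0.0005 -0.2496 -0.2766] turn [-5.801e-01 -2.000e-04  2.200e-03]
```

```bash
python3 -m crank '[[0,-0.028,-0.031,-0.12,0,0,0.3],[0,-0.056,-0.062,-0.24,0,0,0.3],[0,-0.084,-0.093,-0.36,0,0,0.3],[0,-0.112,-0.124,-0.48,0,0,0.3],[0,-0.14,-0.155,-0.58,0,0,0.3],[0,-0.168,-0.186,-0.58,0,0,0.3],[0,-0.2,-0.221,-0.58,0,0,0.3],[0,-0.23,-0.255,-0.58,0,0,0.3],[0,-0.2495,-0.2765,-0.58,0,0,0.3],[0,-0.2495,-0.2765,-0.58,0,0,0.3]]'
python3 - <<'E'
from h import *
goto([.529,.1685,.12],.05+np.pi/2)
a=grab_frame("top");b=grab_frame("scene"); crop(b,"pics/s4.png",400,150,160,160,4);crop(a,"pics/t4.png",130,120,130,150,4)
E
```

```text
t: 6.45
eef_pos: [0.5286, 0.1695, 0.1987]
ee_rot: [-1.098, 1.568, -2.616]
force: [1.3, -0.6, -1.5]
width: 0.0443
t 6.45 pos [0.5286 0.1695 0.1987] q [ 0.663  0.185 -0.293 -0.    -1.096  0.961] F [ 1.28 -0.61 -1.55] w 0.0443
axes x,y,z: [[-0.003, -0.001, -1.0], [0.999, 0.053, -0.003], [0.053, -0.999, 0.001]]
shift [0.0787 0.0005 0.0009] turn [0.0028 0.0014 0.0027]
```

View pics/s4.png

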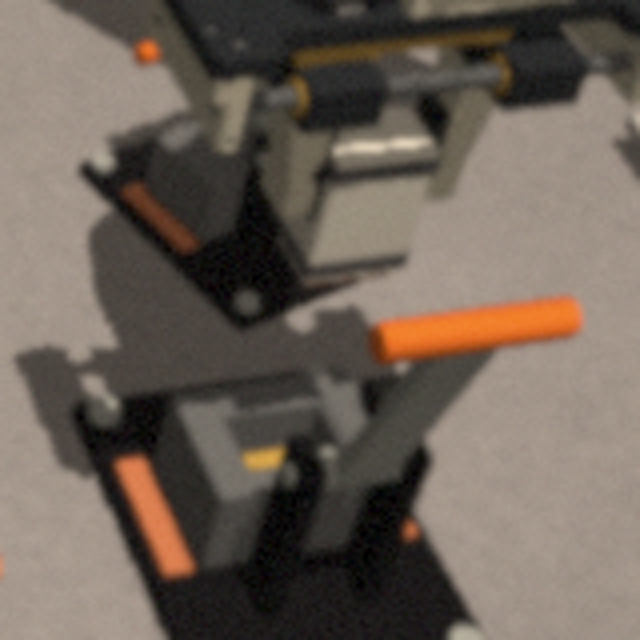

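View pics/t4.png

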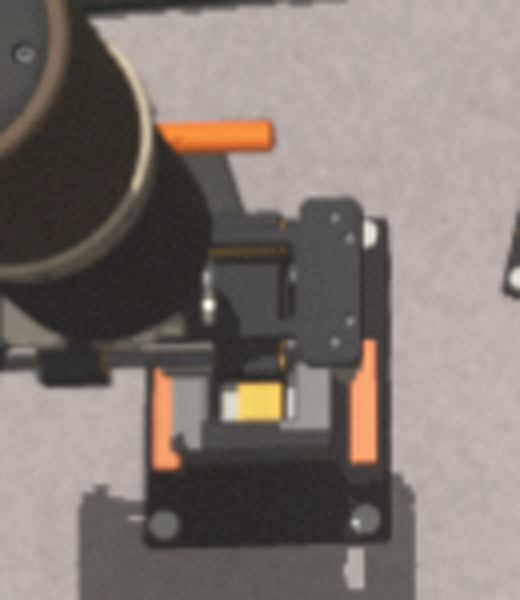

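Run:
```python
from fit import *
crop(b,"pics/s5.png",460,165,60,60,10)
for zb in (.163,):
  P=T([.5286,.169,.05],[(.015,-.022,zb+.07),(.015,.022,zb+.07),(.015,-.022,zb),(.015,.022,zb),(.015,-.022,zb+.006),(.015,.022,zb+.006)])
  print(((proj(b,P)-[460,165]+.5)*10-.5).round(0))
```

```text
[ 0.62820223 -0.18655652  0.07      ] [ 0.58369198 -0.20728502  0.07      ]
[ 0.6071433  -0.22210537  0.07      ] [ 0.60461069 -0.17000827  0.07      ]
[ 0.58132985 -0.20854953  0.07      ] [ 0.63247789 -0.18477997  0.07      ]
[ 0.604274  -0.1715126  0.07     ] [ 0.61015007 -0.22214061  0.07      ]
edges [np.float64(0.028264461117160102), np.float64(0.04131827243681681), np.float64(0.02915638256096539), np.float64(0.04356797710270184)]
[array([0.5601, 0.2143, 0.06  ]), array([0.5631, 0.126 , 0.06  ]), array([0.4981, 0.1228, 0.06  ]), array([0.4936, 0.2103, 0.06  ])]
[array([0.636 , 0.2432, 0.012 ]), array([0.6408, 0.1052, 0.012 ]), array([0.45  , 0.0956, 0.012 ]), array([0.4468, 0.2331, 0.012 ])]
[array([0.4993, 0.124 , 0.06  ]), array([0.4957, 0.2085, 0.06  ]), array([0.565 , 0.1284, 0.06  ])]
[array([0.461 , 0.0949, 0.012 ]), array([0.6469, 0.1037, 0.012 ]), array([0.6377, 0.2407, 0.012 ])]
----
cart [ 0.60527744 -0.19725532 -0.53813085] 0.7770276885137264
cart [ 0.60775415 -0.19606194 -0.52110234] 0.49998082381404174
cart [ 0.60663364 -0.19643598 -0.52685073] 1.0896596637965672
p
[... 295 characters left out ...]
, 0.8], [0.1, 0.5]] [[-2.5, -0.1], [-1.3, -0.3]]
1.9 [0.6293 0.1745 0.2147] [[0.6, -1.7], [0.3, -2.0]] [[-1.1, 3.7], [0.2, 3.5]]
1.95 [0.635  0.1749 0.2123] [[0.9, -4.2], [0.5, -4.4]] [[0.1, 7.7], [1.5, 7.3]]
2.0 [0.6407 0.1752 0.2096] [[1.3, -6.5], [0.7, -6.7]] [[1.3, 11.7], [2.8, 11.2]]
2.05 [0.6462 0.1755 0.2066] [[1.6, -8.6], [0.9, -8.9]] [[2.4, 15.9], [4.0, 15.2]]
2.1 [0.6515 0.1758 0.2034] [[2.0, -10.7], [1.2, -10.9]] [[3.4, 20.1], [5.1, 19.3]]
2.15 [0.6567 0.1761 0.1999] [[2.5, -12.6], [1.5, -12.9]] [[4.3, 24.3], [6.0, 23.5]]
2.2 [0.6617 0.1764 0.1961] [[2.9, -14.4], [1.8, -14.6]] [[5.1, 28.6], [6.8, 27.7]]
[[250. 258.]
 [508. 228.]
 [154. 586.]
 [398. 555.]
 [161. 560.]
 [407. 528.]]
```

View pics/s5.png

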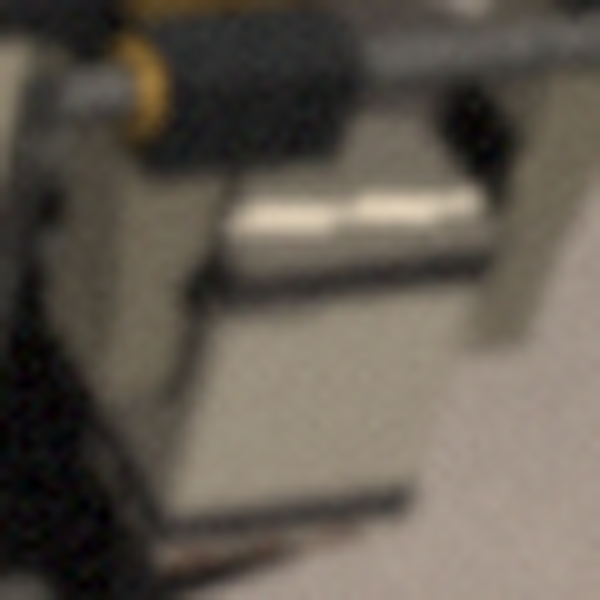

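```bash
sed -i '/^for i in range(4)/d;/^print/d' fit.py; sed -i '/^    h=hl/d;/^for al/d;s/^    p,r=solve(\(.*\)); print.*/    p,r=solve(\1)/' fit.py
python3 - <<'E'
from fit import *
P=T([.6066,-.1964,-.527],[(x,y,z) for z in (.07,.006,0) for x,y in ((-.015,-.022),(.015,-.022),(.015,.022))])
print(((proj(b,P)-[245,290]+.5)*9-.5).round(0))
# tilt fit in gripper
obs=un([(200,283),(490,258),(160,538),(412,508)],460,165,10)
def M(q):
    x,y,z,yaw,t=q
    L=np.array([(.015,-.022,.07),(.015,.022,.07),(.015,-.022,.006),(.015,.022,.006)])-[0,0,.055]
    R=Rn.from_euler('ZY',[yaw,t]).as_matrix()
    return L@R.T+[x,y,z]
for fix in (0,1):
  f=lambda q:np.r_[(proj(b,M(q))-obs).ravel(), (q[2]-.2185)/.001,(q[3]-.05)/.02,(q[1]-.169)/.002, q[4]/(.001 if fix else .3),(q[0]-.5286)/.003]
  s=least_squares(f,[.529,.169,.2185,.05,0]); print(s.x.round(4),s.fun.round(1))
E
```

```text
edges [np.float64(0.028264461117160102), np.float64(0.04131827243681681), np.float64(0.02915638256096539), np.float64(0.04356797710270184)]
[[176.  84.]
 [100. 205.]
 [320. 284.]
 [204. 287.]
 [133. 407.]
 [341. 484.]
 [207. 305.]
 [136. 424.]
 [343. 501.]]
[0.529  0.1674 0.218  0.0328 0.0897] [ 4.  -1.2  1.  -1.4 -2.1  1.  -2.6  1.1 -0.5 -0.9 -0.8  0.3  0.1]
[5.286e-01 1.667e-01 2.179e-01 3.770e-02 1.000e-04] [ 3.5 -2.4  0.4 -2.7 -1.3  2.3 -1.9  2.3 -0.6 -0.6 -1.1  0.1  0. ]
```

```bash
python3 -m crank '[[0.04,0.0005,0.001,0,0,0,0.3],[0.08,0.0005,0.001,0,0,0,0.3],[0.092,0.0005,0.001,0,0,0,0.3],[0.092,0.0005,0.001,0,0,0,0.3],[0.092,0.0005,0.001,0,0,0,0.3]]'
python3 - <<'E'
from fit import *
goto([.529,.1685,.066],.05+np.pi/2)
crop(b,"pics/s6.png",430,215,100,80,8);crop(a,"pics/t6.png",160,165,75,75,8)
E
```

```text
t: 7.38
eef_pos: [0.5314, 0.1676, 0.1102]
ee_rot: [1.991, 1.568, 0.47]
force: [0.1, 0.2, -1.0]
width: 0.0439
edges [np.float64(0.028264461117160102), np.float64(0.04131827243681681), np.float64(0.02915638256096539), np.float64(0.04356797710270184)]
t 7.475 pos [0.5311 0.1676 0.1101] q [ 0.657  0.27  -0.407  0.    -0.891  0.964] F [-0.02 -0.65 -1.43] w 0.044
axes x,y,z: [[0.002, 0.001, -1.0], [0.999, 0.05, 0.002], [0.05, -0.999, -0.001]]
shift [ 0.0441 -0.0022 -0.001 ] turn [ 0.0003 -0.0013 -0.0023]
```

View pics/s6.png

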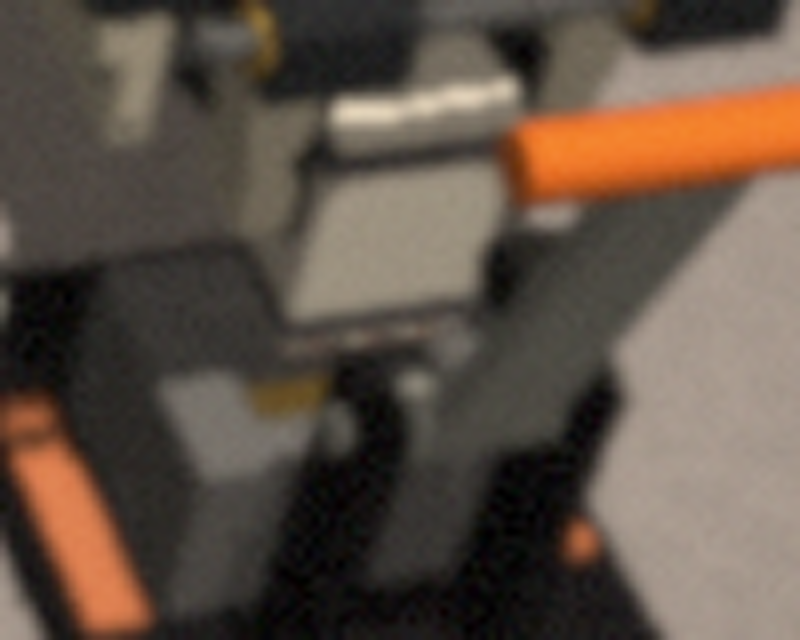

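View pics/t6.png

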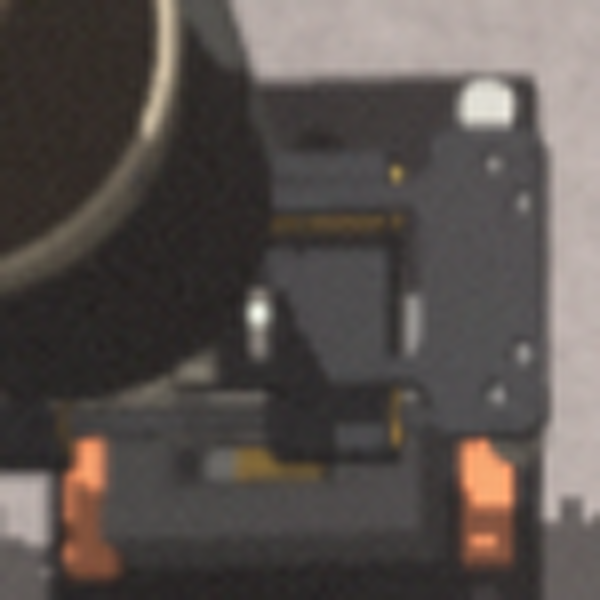

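Run:
```python
from fit import *
s=[]
for i in range(6): grab_frame("top"); s.append(get_state()["eef_pos"])
print(np.array(s).round(4))
zb=np.mean(s,0)[2]-.036; c=np.mean(s,0)
P=T([c[0],c[1],.05],[(.015,-.022,zb+.07),(.015,.022,zb+.07),(.015,-.022,zb+.006),(.015,.022,zb+.006),(.0125,-.0195,zb),(.0125,.0195,zb)])
im=b["pixels"][215:295,430:530,::-1]; im=cv2.resize(im,None,fx=8,fy=8,interpolation=cv2.INTER_CUBIC)
for p in (proj(b,P)-[430,215]+.5)*8-.5: cv2.circle(im,tuple(int(round(v)) for v in p),4,(0,0,255),-1)
H=T([.529,.1687,.053],[(x,y,.06) for x in(-.0165,.0165) for y in (-.0235,.0235)]+[(x,y,.06) for x in(-.033,.033) for y in (-.044,.044)])
for p in (proj(b,H)-[430,215]+.5)*8-.5: cv2.circle(im,tuple(int(round(v)) for v in p),4,(0,255,0),-1)
cv2.imwrite("pics/s7.png",im)
```

```text
edges [np.float64(0.028264461117160102), np.float64(0.04131827243681681), np.float64(0.02915638256096539), np.float64(0.04356797710270184)]
[[0.5306 0.1674 0.1094]
 [0.5305 0.1673 0.1092]
 [0.5304 0.1673 0.1091]
 [0.5304 0.1672 0.1089]
 [0.5303 0.1672 0.1088]
 [0.5303 0.1672 0.1087]]
```

View pics/s7.png

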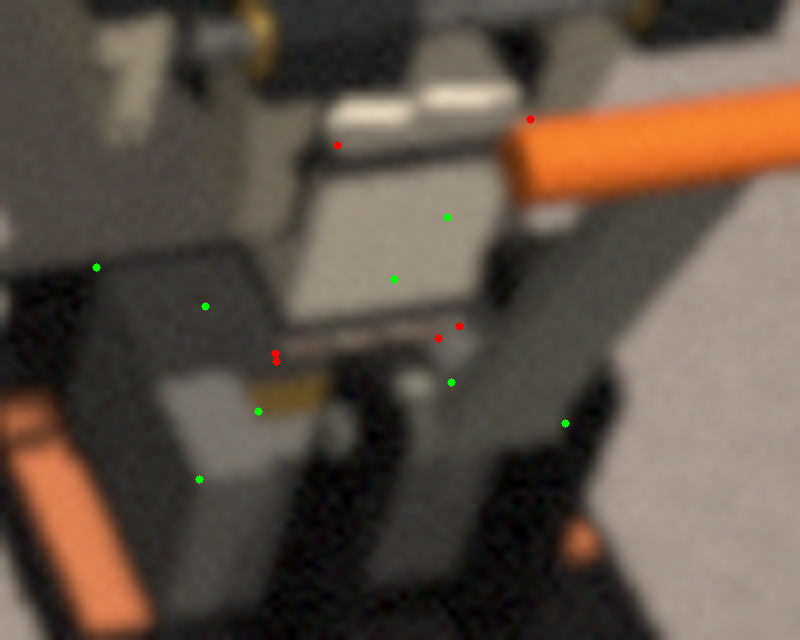

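```bash
python3 -m crank '[[0.01,-0.0007,-0.0005,0,0,0,0.3],[0.018,-0.0007,-0.0005,0,0,0,0.3],[0.018,-0.0007,-0.0005,0,0,0,0.3]]'
python3 - <<'E'
from h import *
goto([.529,.1685,.066],.05+np.pi/2)
E
```

```text
t: 8.25
eef_pos: [0.5292, 0.1677, 0.0895]
ee_rot: [-1.29, 1.57, -2.81]
force: [-0.9, 1.6, -1.8]
width: 0.0443
t 8.25 pos [0.5292 0.1677 0.0895] q [ 0.659  0.294 -0.43  -0.001 -0.848  0.962] F [-0.86  1.6  -1.79] w 0.0443
axes x,y,z: [[-0.001, -0.0, -1.0], [0.999, 0.05, -0.001], [0.05, -0.999, 0.0]]
shift [ 0.0235 -0.0001 -0.0008] turn [0.0002 0.0003 0.0011]
```

```bash
python3 -m crank '[[0.004,0,0,0,0,0,0.3],[0.008,0,0,0,0,0,0.3],[0.008,0,0,0,0,0,0.3]]'
python3 -m crank '[[0.004,0,0,0,0,0,0.3],[0.007,0,0,0,0,0,0.3],[0.007,0,0,0,0,0,0.3]]'
python3 - <<'E'
from h import *
goto([.529,.1685,.066],.05+np.pi/2)
a=grab_frame("top");b=grab_frame("scene");crop(b,"pics/s8.png",430,215,100,80,8)
E
```

```text
t: 8.62
eef_pos: [0.5295, 0.1677, 0.0823]
ee_rot: [-2.548, 1.571, 2.214]
force: [0.4, 2.2, -2.8]
width: 0.0438
t: 9.0
eef_pos: [0.5296, 0.1677, 0.0753]
ee_rot: [-2.96, 1.571, 1.802]
force: [0.9, 2.7, -2.6]
width: 0.0437
t 9.0 pos [0.5296 0.1677 0.0753] q [ 0.659  0.311 -0.445 -0.    -0.814  0.962] F [ 0.92  2.73 -2.56] w 0.0437
axes x,y,z: [[-0.0, 0.0, -1.0], [0.999, 0.05, -0.0], [0.05, -0.999, -0.0]]
shift [ 0.0093 -0.0005 -0.0008] turn [ 0.0002 -0.0002  0.    ]
```

View pics/s8.png

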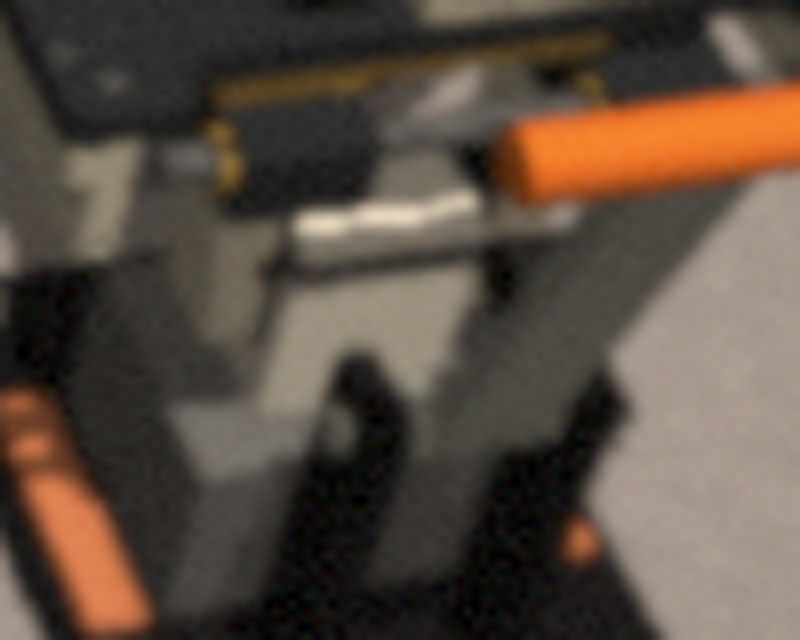

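The cartridge is entering the well with only light side force. I'll lower on and feel for the plate.

```bash
python3 -m crank '[[0.004,0,-0.0006,0,0,0,0.3],[0.006,0,-0.0006,0,0,0,0.3],[0.006,0,-0.0006,0,0,0,0.3]]'
python3 -m crank '[[0.001,0,0,0,0,0,0.3],[0.002,0,0,0,0,0,0.3],[0.002,0,0,0,0,0,0.3]]'
python3 -m crank '[[0.0005,0,0,0,0,0,0.3],[0.001,0,0,0,0,0,0.3],[0.001,0,0,0,0,0,0.3]]'
```

```text
t: 9.48
eef_pos: [0.5292, 0.1678, 0.0692]
ee_rot: [-0.892, 1.57, -2.412]
force: [-0.1, 0.5, -0.7]
width: 0.044
t: 9.85
eef_pos: [0.5294, 0.1681, 0.0675]
ee_rot: [-1.029, 1.571, -2.549]
force: [-0.1, -0.2, -1.1]
width: 0.0441
t: 10.22
eef_pos: [0.5295, 0.1682, 0.0665]
ee_rot: [-1.074, 1.571, -2.594]
force: [0.2, -0.3, -1.2]
width: 0.0438
```

```bash
python3 -m crank '[[0.0005,0,0,0,0,0,0.3],[0.001,0,0,0,0,0,0.3],[0.001,0,0,0,0,0,0.3]]'
python3 -m crank '[[0.0005,0,0,0,0,0,0.3],[0.001,0,0,0,0,0,0.3],[0.001,0,0,0,0,0,0.3]]'
```

```text
t: 10.6
eef_pos: [0.5295, 0.1682, 0.0657]
ee_rot: [1.884, 1.571, 0.364]
force: [-0.1, 0.1, 0.8]
width: 0.0437
t: 10.98
eef_pos: [0.5296, 0.1682, 0.0646]
ee_rot: [1.856, 1.571, 0.336]
force: [-1.5, 0.7, 1.9]
width: 0.0438
```

On the plate: force changed from about −1.2 to +1.9 N. Releasing.

```bash
python3 -m crank '[[0,0,0,0,0,0,0.6],[0,0,0,0,0,0,0.8],[0,0,0,0,0,0,0.8],[0,0,0,0,0,0,0.8],[-0.02,0,0,0,0,0,0.8],[-0.06,0,0,0,0,0,0.8],[-0.11,0,0,0,0,0,0.8],[-0.16,0,0,0,0,0,0.8],[-0.2,0,0,0,0,0,0.8],[-0.2,0,0,0,0,0,0.8]]'
python3 - <<'E'
from h import *
a=grab_frame("top");b=grab_frame("scene");crop(b,"pics/s9.png",410,180,140,120,5);crop(a,"pics/t9.png",147,140,100,130,4.5)
goto([.66,.175,.28],.05+np.pi/2)
goto([.66,.175,.207],.05+np.pi/2)
E
```

```text
t: 12.22
eef_pos: [0.5311, 0.1689, 0.2684]
ee_rot: [2.052, 1.564, 0.532]
force: [-0.2, -0.4, -0.4]
width: 0.0703
t 12.325 pos [0.5293 0.1682 0.2646] q [ 0.66   0.138 -0.195 -0.    -1.236  0.961] F [-0.44  0.01  0.3 ] w 0.0695
axes x,y,z: [[0.0, 0.001, -1.0], [0.999, 0.05, 0.0], [0.05, -0.999, -0.001]]
shift [-0.0153  0.1309 -0.0002] turn [ 0.     -0.0008 -0.0004]
t 12.325 pos [0.5293 0.1682 0.2646] q [ 0.66   0.138 -0.195 -0.    -1.236  0.961] F [-0.44  0.01  0.3 ] w 0.0695
axes x,y,z: [[0.0, 0.001, -1.0], [0.999, 0.05, 0.0], [0.05, -0.999, -0.001]]
shift [ 0.0577  0.1308 -0.0002] turn [ 0.     -0.0008 -0.0004]
```

View pics/s9.png

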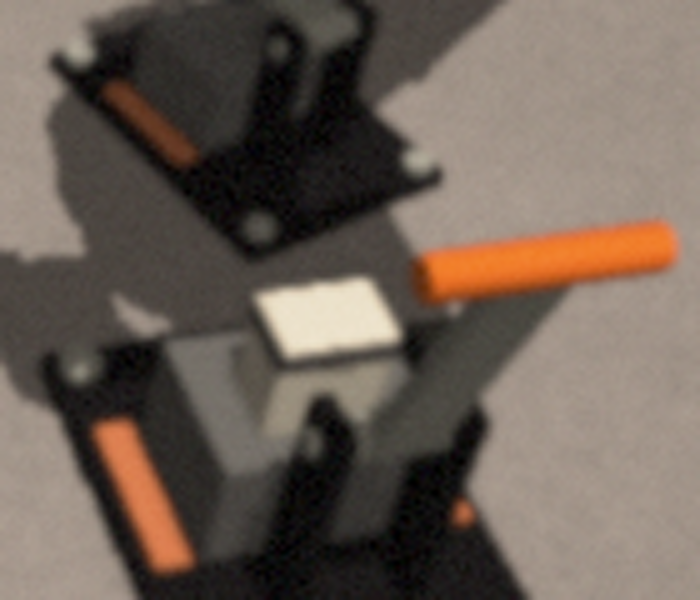

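View pics/t9.png

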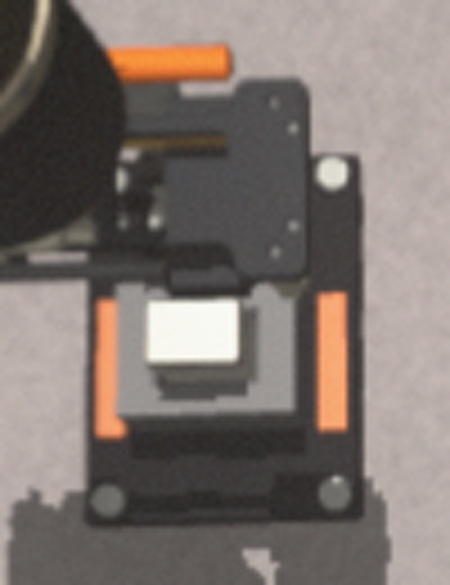

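The cartridge stands upright in the well, released with the clamp still open. Next I'll close the fingers and go over behind the handle.

```bash
python3 -m crank '[[-0.015,0,0,0,0,0,0],[-0.015,0.04,0,0,0,0,0],[-0.015,0.09,0,0,0,0,0],[-0.015,0.138,0,0,0,0,0],[-0.015,0.138,0,0,0,0,0],[0.01,0.138,0,0,0,0,0],[0.04,0.138,0,0,0,0,0],[0.058,0.138,0,0,0,0,0],[0.058,0.138,0,0,0,0,0]]' 20
python3 - <<'E'
from h import *
a=grab_frame("top");b=grab_frame("scene");crop(b,"pics/s10.png",410,150,140,150,4);crop(a,"pics/t10.png",127,110,120,150,4)
goto([.64,.175,.207],.05+np.pi/2)
E
```

```text
t: 13.45
eef_pos: [0.6665, 0.1748, 0.2053]
ee_rot: [-1.093, 1.568, -2.614]
force: [-0.1, -0.1, 0.3]
width: 0.0004
t 13.55 pos [0.6678 0.1752 0.2077] q [ 5.380e-01  3.940e-01  2.100e-02  1.000e-03 -1.197e+00  1.083e+00] F [-0.63 -1.13  1.08] w 0.0005
axes x,y,z: [[0.001, 0.0, -1.0], [0.999, 0.051, 0.001], [0.051, -0.999, 0.0]]
shift [ 0.0007 -0.0278 -0.0012] turn [ 0.0006  0.     -0.0012]
```

View pics/s10.png

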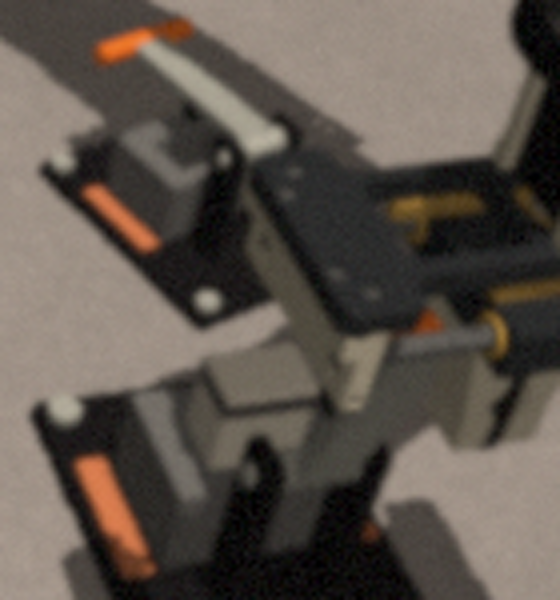

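View pics/t10.png

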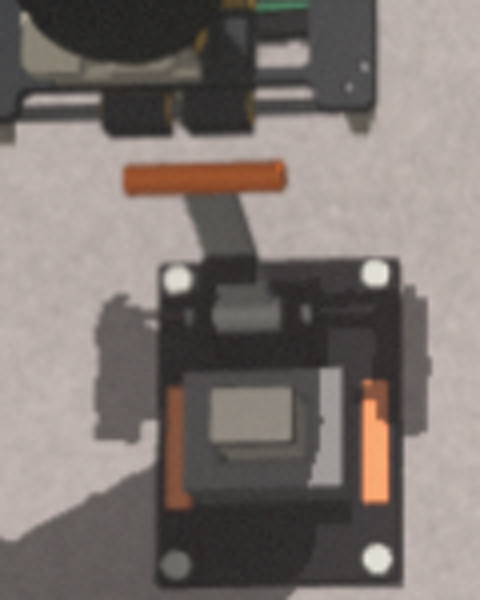

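```bash
python3 -m crank '[[0,-0.012,0,0,0,0,0],[0,-0.024,0,0,0,0,0],[0,-0.036,0,0,0,0,0],[0,-0.048,0,0,0,0,0],[0,-0.06,0,0,0,0,0]]'
python3 -m crank '[[0,-0.012,0,0,0,0,0],[0,-0.024,0,0,0,0,0],[0.003,-0.036,0,0,0,0,0],[0.006,-0.048,0,0,0,0,0],[0.01,-0.06,0,0,0,0,0],[0.014,-0.072,0,0,0,0,0],[0.014,-0.072,0,0,0,0,0]]'
python3 - <<'E'
from h import *
a=grab_frame("top");b=grab_frame("scene");crop(b,"pics/s11.png",400,130,150,150,4);crop(a,"pics/t11.png",127,110,120,150,4)
goto([.64,.175,.207],.05+np.pi/2)
E
```

```text
t: 14.18
eef_pos: [0.6105, 0.1731, 0.2107]
ee_rot: [1.82, 1.56, 0.301]
force: [9.0, 0.0, 5.5]
width: 0.0005
t: 15.05
eef_pos: [0.5363, 0.1693, 0.1944]
ee_rot: [2.004, 1.565, 0.485]
force: [4.1, 1.8, 0.2]
width: 0.0007
t 15.15 pos [0.5363 0.1692 0.1942] q [ 6.54e-01  1.96e-01 -2.91e-01  1.00e-03 -1.08e+00  9.67e-01] F [4.58 1.25 2.04] w 0.0004
axes x,y,z: [[0.004, 0.002, -1.0], [0.999, 0.051, 0.004], [0.051, -0.999, -0.002]]
shift [-0.0124  0.1039 -0.0005] turn [ 0.0009 -0.0019 -0.0039]
```

View pics/s11.png

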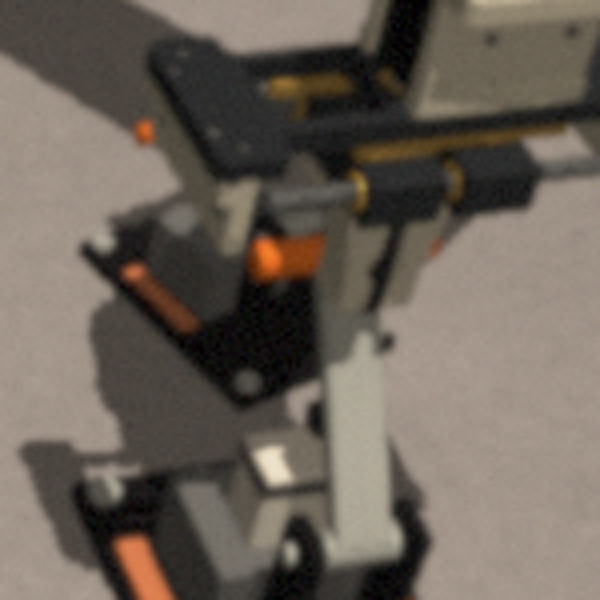

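View pics/t11.png

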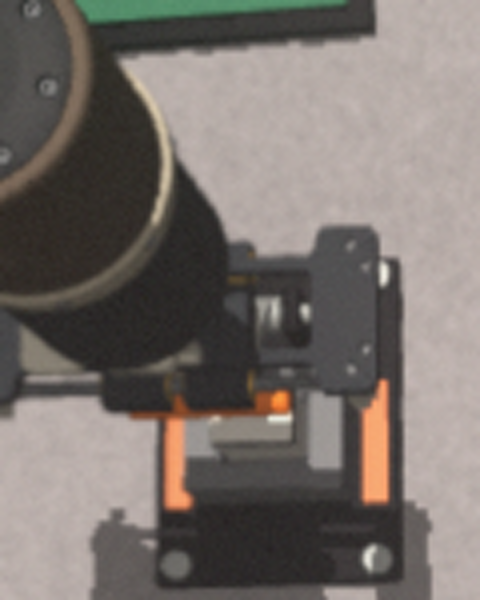

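Run:
```python
from fit import *
for al in np.arange(.8,1.4,.05):
    h=hl([.5293,.1687,.05],al); print(al.round(2),h.mean(0).round(4),proj(b,h[1:]).round(1),proj(a,h[1:]).round(1))
print(un((265,260),400,130,4),un((288,402),127,110,4))
```

```text
edges [np.float64(0.028264461117160102), np.float64(0.04131827243681681), np.float64(0.02915638256096539), np.float64(0.04356797710270184)]
0.8 [0.5008 0.1673 0.1912] [[458.3 194.8]] [[200.2 217.1]]
0.85 [0.5056 0.1675 0.1952] [[459.8 194.7]] [[199.9 214.4]]
0.9 [0.5105 0.1678 0.199 ] [[461.4 194.9]] [[199.6 211.6]]
0.95 [0.5157 0.168  0.2026] [[463.  195.2]] [[199.2 208.7]]
1.0 [0.521  0.1683 0.2059] [[464.6 195.7]] [[199.  205.7]]
1.05 [0.5264 0.1686 0.2089] [[466.3 196.4]] [[198.7 202.6]]
1.1 [0.5321 0.1688 0.2117] [[468.  197.4]] [[198.5 199.5]]
1.15 [0.5378 0.1691 0.2141] [[469.7 198.5]] [[198.3 196.4]]
1.2 [0.5436 0.1694 0.2163] [[471.4 199.8]] [[198.1 193.3]]
1.25 [0.5496 0.1697 0.2182] [[473.1 201.4]] [[197.9 190.1]]
1.3 [0.5556 0.17   0.2198] [[474.9 203.1]] [[197.8 186.9]]
1.35 [0.5618 0.1703 0.2211] [[476.6 205.1]] [[197.7 183.7]]
[465.875 194.625] [198.625 210.125]
```

```bash
python3 -m crank '[[0,0.012,0,0,0,0,0],[-0.02,0.012,0,0,0,0,0],[-0.045,0.005,0,0,0,0,0],[-0.045,-0.018,0,0,0,0,0],[-0.045,-0.022,0,0,0,0,0],[-0.045,-0.022,0,0,0,0,0],[-0.045,-0.022,0,0,0,0,0]]'
python3 - <<'E'
from h import *
a=grab_frame("top");b=grab_frame("scene");crop(b,"pics/s12.png",400,110,150,150,4)
for i in range(3): grab_frame("top")
goto([.512,.1685,.215],.05+np.pi/2)
E
```

```text
t: 16.12
eef_pos: [0.5138, 0.1673, 0.237]
ee_rot: [-0.947, 1.57, -2.468]
force: [0.5, -0.3, -0.2]
width: 0.0004
t 16.375 pos [0.5137 0.1673 0.2373] q [ 0.678  0.13  -0.269  0.    -1.173  0.943] F [-0.08  0.26  0.65] w 0.0005
axes x,y,z: [[-0.0, -0.0, -1.0], [0.999, 0.05, -0.0], [0.05, -0.999, 0.0]]
shift [ 0.0223 -0.0016 -0.0013] turn [0.0001 0.0004 0.0005]
```

View pics/s12.png

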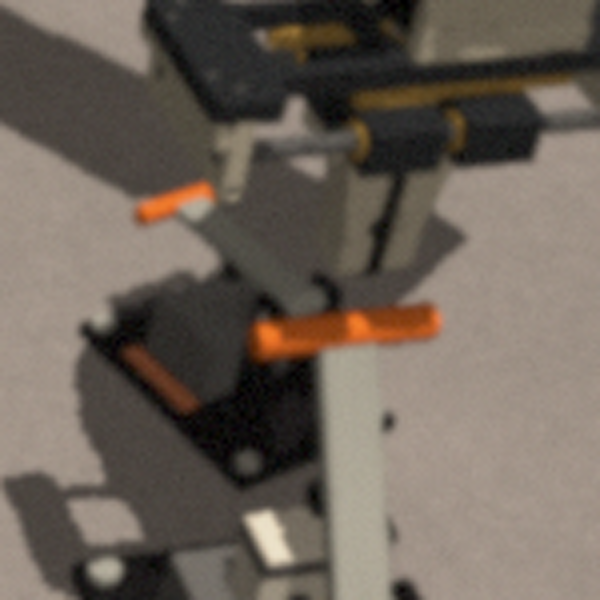

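```bash
python3 -m crank '[[0.015,-0.002,0,0,0,0,0],[0.03,-0.003,0,0,0,0,0],[0.034,-0.008,0,0,0,0,0],[0.038,-0.013,0,0,0,0,0],[0.042,-0.018,0,0,0,0,0],[0.047,-0.022,0,0,0,0,0],[0.052,-0.026,0,0,0,0,0],[0.0565,-0.03,0,0,0,0,0]]'
python3 -m crank '[[0.005,-0.0035,0,0,0,0,0],[0.0105,-0.007,0,0,0,0,0],[0.0105,-0.007,0,0,0,0,0]]'
python3 - <<'E'
from h import *
a=grab_frame("top");b=grab_frame("scene");crop(b,"pics/s13.png",400,130,150,150,4)
goto([.4708,.1655,.1593],.05+np.pi/2)
E
```

```text
t: 17.38
eef_pos: [0.4803, 0.1653, 0.1821]
ee_rot: [-1.502, 1.567, -3.022]
force: [-22.2, 1.6, 25.5]
width: 0.0003
t: 17.75
eef_pos: [0.4747, 0.1648, 0.17]
ee_rot: [-1.165, 1.568, -2.686]
force: [-4.9, -0.7, 7.1]
width: 0.0006
t 17.85 pos [0.4752 0.1648 0.17  ] q [ 0.725  0.123 -0.44  -0.    -1.009  0.897] F [-6.16 -0.5   7.87] w 0.0006
axes x,y,z: [[-0.002, -0.001, -1.0], [0.999, 0.05, -0.002], [0.05, -0.999, 0.001]]
shift [ 0.0107 -0.0043 -0.0009] turn [0.0005 0.0011 0.002 ]
```

View pics/s13.png

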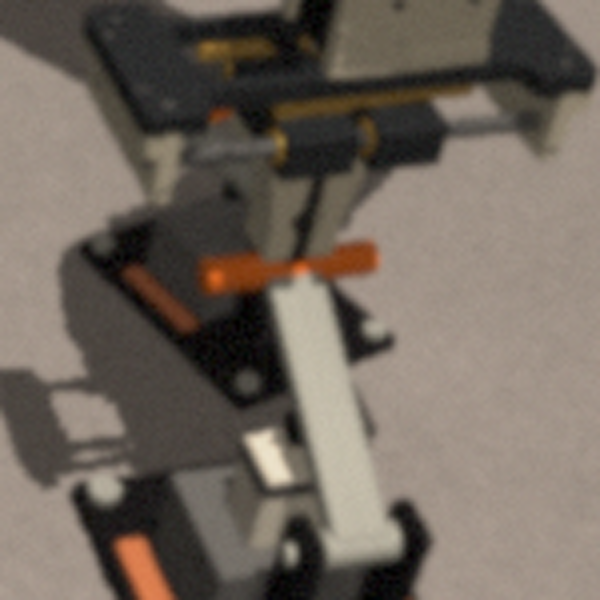

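```bash
python3 -m crank '[[-0.005,0,0,0,0,0,0],[-0.01,0,0,0,0,0,0],[-0.01,0,0,0,0,0,0]]'
python3 - <<'E'
from fit import *
s=[]
for i in range(3): grab_frame("top"); s.append(np.r_[get_state()["eef_pos"],get_state()["force"]])
print(np.array(s).round(4))
crop(b,"pics/s14.png",430,170,80,60,10)
for al in np.arange(.3,.8,.05):
    h=hl([.5293,.1687,.05],al); print(al.round(2),h.mean(0).round(4),((proj(b,h)-[430,170]+.5)*10).round(0).tolist())
E
```

```text
t: 18.23
eef_pos: [0.4769, 0.1657, 0.1808]
ee_rot: [2.123, 1.57, 0.602]
force: [0.3, 0.8, -0.2]
width: 0.0005
edges [np.float64(0.028264461117160102), np.float64(0.04131827243681681), np.float64(0.02915638256096539), np.float64(0.04356797710270184)]
[[ 0.4765  0.1655  0.1803 -0.0094  0.3214  0.1943]
 [ 0.4765  0.1655  0.1803 -0.194   0.2025  0.1564]
 [ 0.4765  0.1654  0.1803 -0.3911 -0.0541 -0.103 ]]
0.3 [0.4664 0.1656 0.1397] [[575.0, 302.0], [161.0, 352.0]]
0.35 [0.4687 0.1657 0.1456] [[587.0, 285.0], [171.0, 335.0]]
0.4 [0.4712 0.1658 0.1513] [[601.0, 270.0], [182.0, 320.0]]
0.45 [0.474  0.1659 0.1569] [[615.0, 256.0], [193.0, 306.0]]
0.5 [0.4771 0.1661 0.1623] [[629.0, 243.0], [205.0, 293.0]]
0.55 [0.4804 0.1663 0.1676] [[644.0, 232.0], [218.0, 283.0]]
0.6 [0.484  0.1664 0.1727] [[660.0, 222.0], [231.0, 273.0]]
0.65 [0.4879 0.1666 0.1776] [[676.0, 215.0], [244.0, 266.0]]
0.7 [0.492  0.1668 0.1824] [[693.0, 208.0], [258.0, 260.0]]
0.75 [0.4963 0.167  0.1869] [[710.0, 204.0], [273.0, 255.0]]
```

View pics/s14.png

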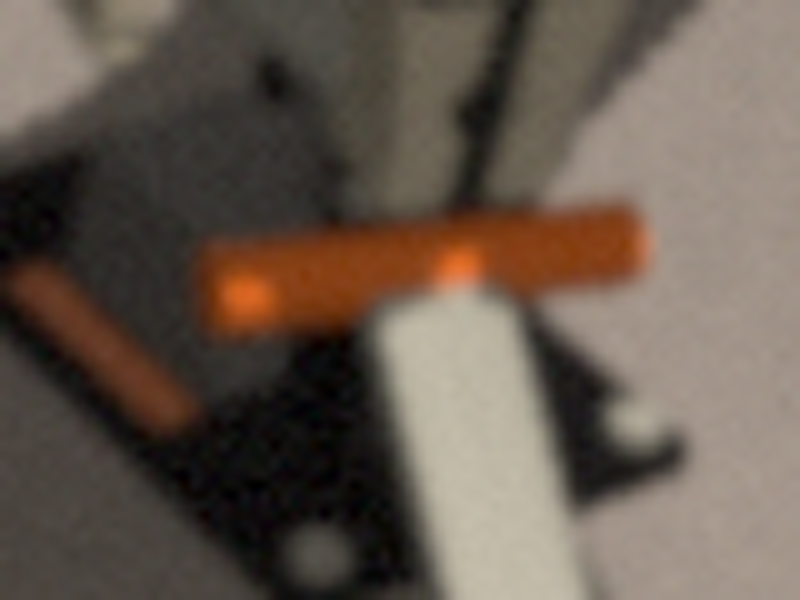

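```bash
python3 -m crank '[[0.007,0,0,0,0,0,0],[0.011,-0.002,0,0,0,0,0],[0.015,-0.004,0,0,0,0,0]]'
python3 -m crank '[[0.003,-0.002,0,0,0,0,0],[0.006,-0.0035,0,0,0,0,0],[0.009,-0.005,0,0,0,0,0]]'
python3 -m crank '[[0,0,0,0,0,0,0]]'
```

```text
t: 18.85
eef_pos: [0.4728, 0.1653, 0.166]
ee_rot: [1.203, 1.57, -0.317]
force: [-2.5, -1.1, 9.2]
width: 0.0006
t: 19.23
eef_pos: [0.4678, 0.165, 0.1572]
ee_rot: [1.497, 1.57, -0.023]
force: [-2.9, -1.7, 8.5]
width: 0.0005
t: 19.35
eef_pos: [0.4676, 0.165, 0.1569]
ee_rot: [1.355, 1.57, -0.165]
force: [-1.2, -1.5, 5.0]
width: 0.0004
```

```bash
python3 -m crank '[[0.003,-0.001,0,0,0,0,0],[0.005,-0.002,0,0,0,0,0],[0.0075,-0.003,0,0,0,0,0]]'
python3 -m crank '[[0.0025,-0.001,0,0,0,0,0],[0.005,-0.0018,0,0,0,0,0],[0.0075,-0.0025,0,0,0,0,0]]'
```

```text
t: 19.73
eef_pos: [0.4642, 0.1648, 0.1495]
ee_rot: [-0.599, 1.571, -2.119]
force: [-4.3, 0.1, 8.6]
width: 0.0006
t: 20.1
eef_pos: [0.4613, 0.1646, 0.1418]
ee_rot: [-1.291, 1.57, -2.811]
force: [-7.3, 0.0, 9.8]
width: 0.0008
```

Run:
```python
from h import *
a=grab_frame("top");b=grab_frame("scene");crop(b,"pics/s15.png",410,165,120,120,5)
s=get_state();print(s["eef_pos"].round(4),s["force"].round(2))
```

```text
[0.4612 0.1646 0.1416] [-3.21 -0.11  6.95]
```

View pics/s15.png

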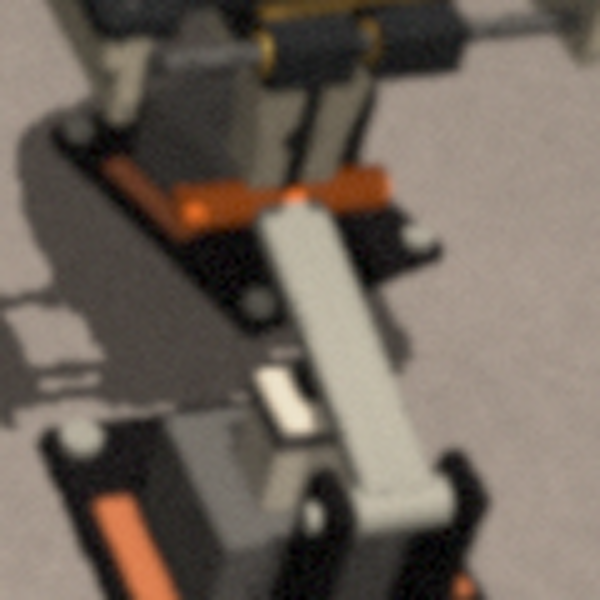

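The contact leans outward (Fx −7 N), so I'll lift, move inward 4 mm and touch again.

```bash
python3 -m crank '[[-0.005,0,0,0,0,0,0],[-0.005,0.005,0,0,0,0,0],[-0.005,0.005,0,0,0,0,0]]'
python3 -m crank '[[0.003,0,0,0,0,0,0],[0.005,0,0,0,0,0,0],[0.006,0,0,0,0,0,0]]'
python3 -m crank '[[0.001,0,0,0,0,0,0],[0.002,-0.0003,0,0,0,0,0]]'
```

```text
t: 20.58
eef_pos: [0.4675, 0.1651, 0.1464]
ee_rot: [0.683, 1.571, -0.838]
force: [-0.0, 0.4, -0.5]
width: 0.0005
t: 20.95
eef_pos: [0.4669, 0.1649, 0.1409]
ee_rot: [-0.619, 1.57, -2.139]
force: [-5.0, -0.6, 9.8]
width: 0.0003
t: 21.2
eef_pos: [0.4663, 0.1648, 0.139]
ee_rot: [-1.149, 1.57, -2.669]
force: [-5.9, -0.2, 9.1]
width: 0.0005
```

```bash
python3 -m crank '[[0.0005,-0.0015,0,0,0,0,0],[0.001,-0.003,0,0,0,0,0]]'
python3 -m crank '[[0.0005,-0.0005,0,0,0,0,0],[0.0015,-0.001,0,0,0,0,0]]'
```

```text
t: 21.45
eef_pos: [0.4655, 0.1652, 0.1388]
ee_rot: [1.658, 1.567, 0.138]
force: [3.7, -1.9, 6.8]
width: 0.0003
t: 21.7
eef_pos: [0.4648, 0.1653, 0.1375]
ee_rot: [1.727, 1.567, 0.208]
force: [4.4, -2.1, 5.8]
width: 0.0005
```

```bash
python3 -m crank '[[0.001,0,0,0,0,0,0],[0.002,0,0,0,0,0,0]]'
python3 -m crank '[[0.001,-0.0002,0,0,0,0,0],[0.002,-0.0004,0,0,0,0,0]]'
```

```text
t: 21.95
eef_pos: [0.4643, 0.1652, 0.1353]
ee_rot: [1.769, 1.568, 0.249]
force: [0.4, -1.5, 8.1]
width: 0.0007
t: 22.2
eef_pos: [0.4637, 0.1652, 0.1332]
ee_rot: [1.765, 1.568, 0.245]
force: [-0.1, -0.3, 8.6]
width: 0.0006
```

```bash
python3 -m crank '[[0.001,-0.0002,0,0,0,0,0],[0.002,-0.0005,0,0,0,0,0]]'
python3 -m crank '[[0.001,-0.0002,0,0,0,0,0],[0.0015,-0.0004,0,0,0,0,0]]'
```

```text
t: 22.45
eef_pos: [0.4632, 0.1652, 0.1312]
ee_rot: [1.782, 1.568, 0.262]
force: [1.3, -1.7, 8.8]
width: 0.0004
t: 22.7
eef_pos: [0.4627, 0.1651, 0.1297]
ee_rot: [1.747, 1.568, 0.227]
force: [0.5, -2.5, 9.0]
width: 0.0002
```

```bash
python3 -m crank '[[0.001,-0.0002,0,0,0,0,0],[0.0015,-0.0003,0,0,0,0,0]]'
```

```text
t: 22.95
eef_pos: [0.4624, 0.1651, 0.1282]
ee_rot: [1.759, 1.568, 0.24]
force: [0.4, -1.5, 8.4]
width: 0.0003
```

```bash
python3 -m crank '[[0.001,-0.0002,0,0,0,0,0],[0.0015,-0.0003,0,0,0,0,0]]'
```

```text
t: 23.2
eef_pos: [0.462, 0.165, 0.1267]
ee_rot: [1.761, 1.568, 0.241]
force: [0.7, -2.2, 9.2]
width: 0.0007
```

```bash
python3 -m crank '[[0.001,-0.0002,0,0,0,0,0],[0.0015,-0.0003,0,0,0,0,0]]'
```

```text
t: 23.45
eef_pos: [0.462, 0.1651, 0.1261]
ee_rot: [1.708, 1.568, 0.188]
force: [-2.6, -2.9, 18.0]
width: 0.0007
```

The force jumped from 9.2 to 18 N with almost no travel, which is the dead stop. I'll hold here and read.

```bash
python3 -m crank '[[0,0,0,0,0,0,0],[0,0,0,0,0,0,0]]'
```

```text
t: 23.7
eef_pos: [0.462, 0.1651, 0.1261]
ee_rot: [1.753, 1.567, 0.233]
force: [-2.9, -2.0, 16.7]
width: 0.0003
```

```bash
python3 -m crank '[[0,0,0,0,0,0,0],[0,0,0,0,0,0,0],[0,0,0,0,0,0,0],[0,0,0,0,0,0,0]]'
```

```text
t: 24.2
eef_pos: [0.462, 0.1651, 0.1261]
ee_rot: [1.761, 1.567, 0.242]
force: [-2.9, -1.9, 17.4]
width: 0.0004
```

```bash
python3 -m crank '[[-0.002,0,0,0,0,0,0],[-0.01,0,0,0,0,0,0],[-0.04,0,0,0,0,0,0],[-0.08,0,0,0,0,0,0],[-0.1,-0.02,0,0,0,0,0],[-0.1,-0.05,0,0,0,0,0],[-0.1,-0.05,0,0,0,0,0],[-0.1,-0.05,0,0,0,0,0]]'
python3 - <<'E'
from fit import *
s=get_state();print(s["t"],s["eef_pos"].round(4),s["force"].round(2))
crop(b,"pics/s16.png",400,170,150,150,4); crop(a,"pics/t16.png",147,140,100,130,4.5); cv2.imwrite("pics/full16.png",b["pixels"][:,:,::-1])
for al in (.05,.1,.12,.15,.2,.25):
    h=hl([.5293,.1687,.05],al); print(al,((proj(b,h)-[400,170]+.5)*4).round(0).tolist())
E
```

```text
t: 25.2
eef_pos: [0.4108, 0.1624, 0.2243]
ee_rot: [2.089, 1.57, 0.568]
force: [-0.5, -0.4, -0.1]
width: 0.0005
edges [np.float64(0.028264461117160102), np.float64(0.04131827243681681), np.float64(0.02915638256096539), np.float64(0.04356797710270184)]
25.3 [0.411  0.1623 0.2239] [ 0.02 -0.23 -0.21]
0.05 [[329.0, 161.0], [168.0, 182.0]]
0.1 [[333.0, 152.0], [170.0, 173.0]]
0.12 [[334.0, 149.0], [172.0, 169.0]]
0.15 [[337.0, 144.0], [174.0, 164.0]]
0.2 [[341.0, 136.0], [177.0, 156.0]]
0.25 [[345.0, 128.0], [181.0, 148.0]]
```

View pics/s16.png

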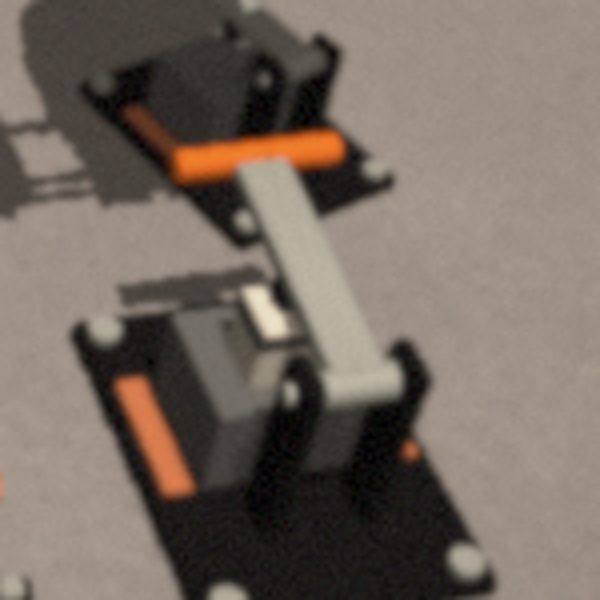

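View pics/full16.png

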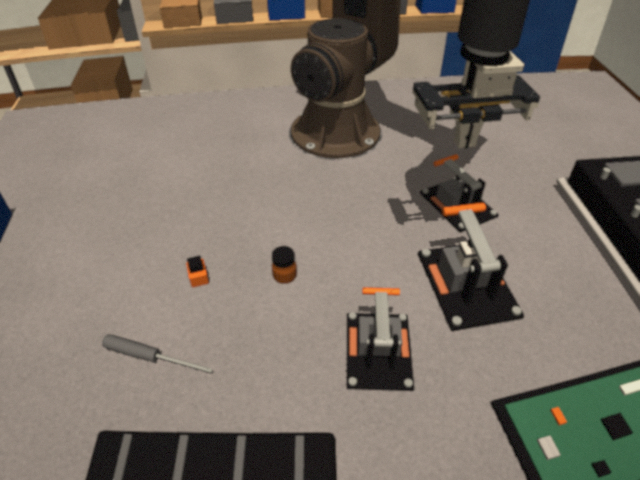

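The clamp is shut. The bar ends at crop (337,148) and (180,163) put it at about 0.13 rad, which matches the stop height I felt. The cartridge sits lower than before, the jar, plug and driver haven't moved, and the robot is clear.

```bash
python3 -c "
from station import *
print(job_done())"
```

```text
the job is handed in; nothing more can be done
None
```

The cartridge is in the holder's pocket, copper end down, and the clamp is shut on it. I handed the job in at about 25 s of the 72 s allowed.

**Placing:** I lowered the cartridge until I felt the sprung plate and let go of it with the clamp still open, at about 1.86 rad.

**Clamping:** I pushed the clamp over from behind the handle, then pressed the bar down from above. The force ran at 8–9 N and rose to 18 N within about 0.6 mm, which I took as the dead stop. I held there at about 17 N (16.7–18.0 N read) for roughly 0.75 s with no further movement. That is a little over the 15 N asked, but under the 22 N overload limit.

**Last checks:**
- The picture shows the clamp staying shut by itself at about 0.13 rad, and the stop height I felt gives about 0.12 rad.
- The tool force read about zero, with the gripper clear of everything.
- The jar, the orange plug and the screwdriver look unmoved in the last picture.

**Not ideal:**
- During the swing, at about 0.55 rad and well before the clamp reached the cartridge, the fingers briefly wedged on the handle at about 34 N.
- Some sideways friction showed up on the way down, so I lifted off and touched the bar again before the final press.
- The two cameras disagreed by 1–2.5 mm, so I relied on feel for the insertion.

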